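Load a pad of forms into the stack cutter and clamp it with one turn of the hand wheel

ROBOT

A 7-joint arm with a two-finger parallel gripper is mounted at the origin on a cart in front of the work surface, level with it; the furniture and walls round the work are solid. World frame = base frame: x ahead of the robot, y to its left, z up, the work surface at z = 0. Lengths are in m, angles in rad, forces in N, time in s.
With the tool pointing down it reaches from about 0.4 to 0.85 m from the base axis. Payload 10.4 kg.
Tool frame: the origin (TCP) lies between the finger pads; the fingertips stand 22 mm ahead of it and the grasp point (between the pads) lies 3 mm ahead of it; z points along the fingers, y is the line along which they close (so a half turn about z gives the same grasp; the last joint's range is limited). The gripper opens to 85 mm and grips with 20 to 120 N. Pads are 22 mm wide; open, the fingers measure 114 mm over their backs; the gripper's body (76 mm by 85 mm) begins 54 mm behind the grasp point. The pads swing forward as they close: fully open they stand 13 mm farther back than shut.
Start: joints at [1.207, 0.332, -0.065, 1.46, 0.022, 1.35, -0.088], TCP at [0.209, -0.589, 0.253] pointing down, gripper open.
Joint ranges: [-2.6, 2.6], [-0.5, 2.12], [-1.47, 1.34], [0.16, 2.42], [-1.27, 4.41], [0.06, 2.06], [-2.6, 2.6]. Speed limits (rad/s): [2.22, 2.22, 2.79, 2.79, 3.14, 3.14, 3.14].

INTERFACE

Orientations are given as a unit quaternion [x, y, z, w].
In Python, from workcell import manip, camera, ticket, boxes_of, outline_of gives the robot as it stands.
- The arm moves only by the tool carry_out, never from a script. Its argument "deltas" is a list of rows, each a list of 5 numbers: the shift along the tool's x, y, z as a fraction of full scale, then the turn about the tool's z as a fraction of full scale, then the opening, from -1 (shut) to 1 (fully open), so that 0 is half open. In form: [[tx, ty, tz, spin, gripper], ...]. A call has 1 to 20 rows; each row is the pose to reach, as a shift and turn from the pose commanded when the call began, along the tool's axes at that moment; what a row does not reach only later rows make up. Full scale, the value 1, is 150 mm for a shift and 30 degrees for a turn. A row lasts 1/8 s, in which the tool goes at most 62.5 mm and 10.7 degrees, less where a joint would pass 70% of its speed; a pose out of reach is approached as far as the arm can. A call with a number of a shift or a turn outside -1 to 1 is refused whole. A call with a gripper value outside its range is refused whole. The fingers move at their own pace and stop on an object; "force" is the grip in N (left out, the last holds). Time passes only in rows, so rows that repeat a pose let the fingers close. It gives the time, the measured TCP pose, the force, the opening and the grip force at its end, in the units of the state.
- manip.get_obs(): the state, without advancing time (a new reading comes with each control period).
- camera(name): name is "side" or "top"; returns a dict with "img" (420x560x3 uint8, red, green, blue), "depth" (420x560 float32, m along the optical axis (not along the pixel's ray), 0 where there is no reading), "vertical_fov" (degrees; the focal length in pixels is half the picture's height over the tangent of half this angle, whatever the lens; pixels are square), "cx", "cy" (the principal point, pixels), "R" (3x3) and "t" (3): a world point X has camera coordinates R X + t. Camera axes: x right, y down, z forward; pixel columns grow to the right and rows downward; lengths in m; the calibration is good to about 2 mm. A picture is of the moment at which its call begins.
- ticket.hand_in(): hands the job in; it is judged then, once.
Trained networks look in a picture, given as the dict that the camera call returned (one of the last four; its "shot" number tells which), for a name from the list of things; names that differ only in an ending like _2 or _b are one class to them, and where a whole thing is asked for, a point or a joint stands for the part that bears it (a point fixed in the world has none). Each returns a list of dicts, best first, with "conf" (0 to 1); they miss things now and then, are a little off and sometimes report something else, mostly with a low value. They report only what shows in the picture. A call takes as long as a camera call.
- boxes_of(query, picture): "position" ([x, y, z] in m, in world coordinates, good to about 4 mm: the middle of the surface that is visible of it).
- outline_of(query, picture): "region" (420x560 bool, what is visible of it).
The state is a dict: "clock": time; "joint_pos": joint angles; "joint_velocities": joint speeds; "tau": joint torques, N m; "position": TCP position; "ee_rot": TCP orientation; "ft_force": force on the tool from outside, world axes, zero at the start; "torque": the same for the moment, N m; "grip_width": opening from 0.0 (shut) to 1.0 (fully open); "grasp_force": force on a finger pad.
Only numpy, scipy, OpenCV 4.12 (cv2) and the standard library are available. Lean on these libraries where they do the work, as an engineer would, in place of code of your own. Each camera call takes 0.05 s, during which the arm holds its last target. There are 200 camera calls.

TASK

The pad of forms in the desktop stack cutter lies a little short of its place. Push it by its front edge with the fingertips until it is fully home against the back gauge; then push the clamp's hand wheel round clockwise, seen from above, by its upright orange handle through exactly one full turn, so that the clamp comes down on the pad and the handle stands again where it began. Push gently, do not grip or lift anything, and leave the other things on the desk where they are.

Things in the scene. Friction and masses are not known exactly. Their poses are not given: they have to be found in the camera images.
- cutter: Desktop stack cutter, fixed: grey base, white bridge, steel bed 45 mm above the desk. Origin on the desk, straight under the hand wheel's axis; +x is the way the pad is pushed in, z up. In its frame: bed x -215 to +110 mm; bridge and columns x -46 to +46, y -134 to +134, top z 178; side guides 14 mm high, inner faces y -77 and +77, x -125 to +65; back gauge's face at x +60 (under the rear of the bridge).
- pad: Glued pad of white forms with yellow slips, a stiff block 210 (its x) x 148 x 30 mm, 0.4 to 0.8 kg, loose on the bed between the side guides (3 mm play each side), its front part sticking out before the bridge. Origin: centre of its underside. Starts 20 to 45 mm short of the back gauge; home, its origin is at x = -45 mm in the cutter's frame. Slides with 2 to 6 N.
- pad_front (a point): Centre of the pad's front edge face, half-way up (z = 60 mm); this face is where to push, along the cutter's +x. When the pad is home this point is at x = -150 mm in the cutter's frame.
- wheel_collar: Fixed collar on top of the bridge that carries the hand wheel. Origin on the wheel's vertical axis, 182 mm above the desk, straight above the cutter's origin. The wheel is black with three spokes, outer radius 65 mm, its rim 13 to 27 mm above this origin, its hub of radius 19 mm up to 35 mm above it.
- wheel (a joint): Turn of the hand wheel, rad: 0 at the start, grows clockwise seen from above (6.283 = one full turn; each lowers the clamp 15 mm). Turns with 2 to 4 N at the handle, stays where it is left, and goes on past one turn without a stop (the clamp's foot is sprung). Stopped 0.3 rad back from the start.
- handle (a point): Middle of the wheel's upright orange handle, a round grip 25 mm across and 52 mm tall, standing on the rim 58 mm from the wheel's axis; its foot is at z = 211 mm and its top at z = 263 mm, this point at z = 237 mm. It starts at any angle round the axis.
- foot: The clamp's pressing foot, a metal bar 150 x 32 mm with a rubber sole, under the bridge. Origin: centre of its underside, 12 mm above the pad at the start; it meets the pad after about 0.8 of a turn and then presses it by springs.
- mug: Dark green mug, 80 mm across, bystander; origin centre of underside.
- packing_tape: Roll of brown packing tape, 104 mm across, bystander; origin centre of underside.
- stapler: Black stapler, 151 mm long, bystander; origin centre of underside.
- padlock: Brass padlock lying on its face, bystander; origin centre of underside.
- sticky_notes: Yellow block of sticky notes, 70 x 75 mm, bystander; origin centre of underside.
- marker: Black felt marker lying on the desk, 138 mm long, 18 mm thick, bystander; origin centre of underside.

How it is judged:
On the way, in this order (a step that is already met when the one before it is completed fails the run):
1. the pad is home against the back gauge, before the wheel has been turned (x of pad in the frame of cutter above -0.048 m and value of joint wheel below 0.5 rad), for 0.2 s.
2. the wheel has gone half round clockwise, the handle standing opposite its start (value of joint wheel above 3 rad and distance of handle from where it was at the start of the episode above 0.1 m).
At the end, for the whole second after the job is handed in: The wheel has been turned clockwise through one full turn within 0.3 rad (17 degrees), so that its handle stands within 20 mm of its start, the pad is within 3 mm of the back gauge and pressed by the clamp (over 4 N), and all is at rest (value of joint wheel between 5.983 and 6.583 rad and distance of handle from where it was at the start of the episode below 0.02 m and x of pad in the frame of cutter above -0.048 m and contact force between foot and pad above 4 N and linear speed of pad below 0.01 m/s and velocity of joint wheel between -0.05 and 0.05 rad/s); the robot touches nothing.
It fails at once if the pad is lifted more than 10 mm off the bed (z of pad in the frame of cutter above 0.055 m).
It fails at once if the pad is pushed roughly (over 40 N) (contact force between the fingers and pad above 40 N).
It fails at once if the wheel is gripped or forced (over 30 N from the fingers) (contact force between the fingers and wheel_collar above 30 N).
It fails at once if the wheel is turned far past one turn (over 0.6 rad), crushing the pad (value of joint wheel above 6.883 rad).
It fails at once if another thing on the desk is shifted more than 30 mm (distance of any of mug, packing_tape, stapler, padlock, sticky_notes, marker from where it was at the start of the episode above 0.03 m).
It also fails if it takes over 64 s, if anything falls off the work surface, if the arm or the gripper's body presses on something with over 40 N, if the wrist force passes 120 N, or if a joint passes its speed limit or range.

## Working session

There is one attempt and no reset: what is moved stays moved. The work goes in short steps, Python scripts to look and compute and a tool call to move; the robot and the scene stay as the last step left them, time stands still between calls to the robot, and variables do not carry over. Pictures are saved under pics/ and viewed, at most 10 in all, crops included, and the job is handed in when it is done.

Besides the shell and the picture viewer there is one more tool, called after ">>>" by a JSON object that holds its "fn" and its "kwargs". carry_out: Moves the arm, as the interface text tells. Its arguments: {"type":"object","properties":{"deltas":{"type":"array","items":{"type":"array","items":{"type":"number"}}},"force":{"type":"number"}},"required":["deltas"]}

```bash
mkdir -p pics; ls
python3 - <<'E'
from workcell import manip,camera,boxes_of
import cv2,numpy as np
o=manip.get_obs();print(o)
for n in("top","side"):
    p=camera(n);cv2.imwrite(f"pics/{n}0.png",p["img"][:,:,::-1])
    print(n,p["vertical_fov"],p["cx"],p["cy"],p["R"],p["t"])
    for q in("cutter","pad","pad_front","wheel_collar","wheel","handle","mug","packing_tape","stapler","padlock","sticky_notes","marker"):
        print(q,[(np.round(d["position"],3).tolist(),round(d["conf"],2)) for d in boxes_of(q,p)[:2]])
E
```

```text
pics
{'clock': 0.0, 'joint_pos': array([ 1.20739277,  0.33285431, -0.06470575,  1.46098419,  0.02155823,
        1.3498875 , -0.0885217 ]), 'joint_velocities': array([ 0.0008373 , -0.00113641,  0.00194906, -0.00064681, -0.00134903,
        0.00030955,  0.00087635]), 'tau': array([-8.49090229e-04, -6.25447226e+01,  4.87436168e-02, -3.91601658e+01,
        1.62155775e-02,  1.00195096e-02, -1.97723710e-05]), 'position': array([ 0.20879342, -0.5887106 ,  0.25250641]), 'ee_rot': array([ 9.85516760e-01,  1.69576522e-01, -1.34859954e-04, -7.07292107e-04]), 'ft_force': array([-0.56250477,  0.05029637,  0.40699717]), 'torque': array([0.00048148, 0.02115172, 0.02426166]), 'grasp_force': 0.0, 'grip_width': 1.0049759696260263}
top 42.046527892544574 274.83302588662946 209.79979148216918 [[ 0.01761154 -0.99982394  0.00647445]
 [-0.98260903 -0.01850475 -0.18476221]
 [ 0.18484949 -0.00310791 -0.98276193]] [0.02431601 0.58655962 1.61875619]
cutter [([0.552, 0.028, 0.076], 0.7)]
pad [([0.547, 0.025, 0.074], 0.66), ([0.598, -0.072, 0.207], 0.35)]
pad_front [([0.549, 0.027, 0.076], 0.62)]
wheel_collar 
[... 441 characters left out ...]
]
side 42.26861437868244 273.9822635219104 201.93126618197607 [[-0.99685194 -0.07573116 -0.02347324]
 [-0.01289139  0.44693605 -0.89447302]
 [ 0.07823051 -0.89135457 -0.44650535]] [0.54736318 0.11829126 1.60917304]
cutter [([0.599, -0.002, 0.087], 0.74), ([0.606, -0.042, 0.212], 0.26)]
pad [([0.56, 0.036, 0.075], 0.63)]
pad_front [([0.559, 0.042, 0.073], 0.73)]
wheel_collar [([0.603, -0.043, 0.212], 0.66)]
wheel [([0.606, -0.047, 0.209], 0.72)]
handle [([0.604, -0.045, 0.207], 0.65)]
mug [([0.595, 0.472, 0.067], 0.76)]
packing_tape [([0.7, 0.38, 0.036], 0.75)]
stapler [([0.413, -0.343, 0.037], 0.68)]
padlock []
sticky_notes [([0.437, 0.362, 0.019], 0.7)]
marker [([0.45, 0.479, 0.018], 0.55)]
```

View pics/top0.png

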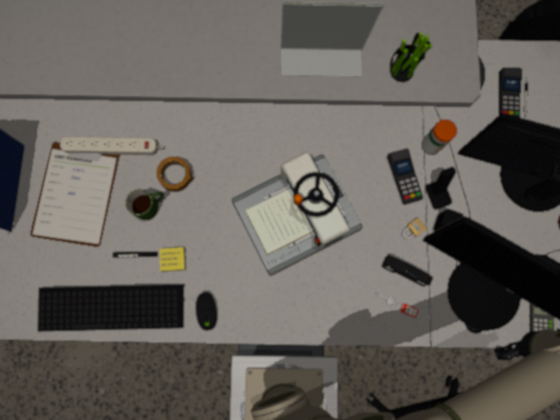

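View pics/side0.png

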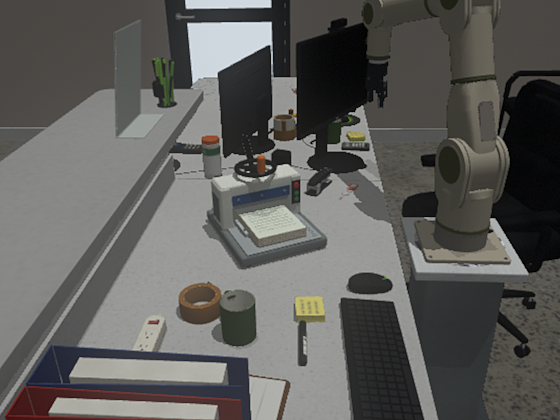

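The top view shows the wheel at about (316,194), the orange handle at (299,199), and the pad at (280,222) sticking out to the lower left. Cutter +x therefore points right and slightly up in the picture. I'll fit the geometry from depth next.

```bash
cat > h.py <<'E'
import numpy as np,cv2
from workcell import manip,camera,boxes_of,outline_of
def cloud(p):
    d=p["depth"];h,w=d.shape;f=h/2/np.tan(np.radians(p["vertical_fov"])/2)
    v,u=np.mgrid[:h,:w]
    C=np.stack([(u-p["cx"])*d/f,(v-p["cy"])*d/f,d],-1)
    X=(C-p["t"])@p["R"]; X[d==0]=np.nan
    return X
def orange(p,X):
    hsv=cv2.cvtColor(p["img"],cv2.COLOR_RGB2HSV)
    return (hsv[...,0]<14)&(hsv[...,1]>170)&(hsv[...,2]>110)&(X[...,2]>.2)&(X[...,2]<.28)
E
python3 - <<'E'
from h import *
from scipy.optimize import least_squares
def circ(P):
    s=least_squares(lambda q:np.hypot(P[:,0]-q[0],P[:,1]-q[1])-q[2],[*P.mean(0),.06],loss='soft_l1',f_scale=.004);return s.x
for n in("top","side"):
    p=camera(n);X=cloud(p);Z=X[...,2];near=(abs(X[...,0]-.6)<.25)&(abs(X[...,1])<.25)
    o=orange(p,X)&near;print(n,"handle",o.sum(),np.nanmedian(X[o],0).round(4),np.nanmin(X[o],0).round(3),np.nanmax(X[o],0).round(3))
    dark=p["img"].max(-1)<60
    c=np.array([.6,-.06]); r=np.hypot(X[...,0]-c[0],X[...,1]-c[1])
    m=(Z>.193)&(Z<.213)&(r<.1)&(~o);P=X[m][:,:2];q=circ(P)
    for _ in range(3):
        rr=np.hypot(*(P-q[:2]).T);q=circ(P[(rr>.045)&(rr<.075)])
    print("rim",m.sum(),q.round(4))
    for nm,z0,z1 in(("pad",.066,.084),("bridge",.168,.188),("bed",.035,.052)):
        m=near&(Z>z0)&(Z<z1);k=cv2.connectedComponentsWithStats(m.astype(np.uint8));i=1+k[2][1:,4].argmax();m=k[1]==i
        P=X[m];b=cv2.minAreaRect((P[:,:2]*1000).astype(np.float32))
        print(nm,len(P),np.round(np.array(b[0]),1),np.round(b[1],1),round(b[2],1),"z",np.median(P[:,2]).round(4)); print(cv2.boxPoints(b).round(0).tolist())
E
```

```text
top handle 24 [ 0.5784 -0.0237  0.2569] [ 0.571 -0.035  0.246] [ 0.592 -0.015  0.267]
rim 742 [ 0.6056 -0.0768  0.0575]
pad 2392 [552.7  25. ] [153.8 154.4] 28.3 z 0.0752
[[448.0, 57.0], [522.0, -79.0], [657.0, -6.0], [584.0, 130.0]]
bridge 806 [ 530.3 -118. ] [89.7 90. ] 27.2 z 0.1776
[[470.0, -98.0], [511.0, -179.0], [591.0, -138.0], [550.0, -57.0]]
bed 2046 [549.4  28.9] [270.6 187.6] 28.6 z 0.0439
[[386.0, 47.0], [475.0, -118.0], [713.0, 11.0], [623.0, 176.0]]
side handle 17 [ 0.5819 -0.0172  0.259 ] [ 0.574 -0.027  0.236] [ 0.59  -0.009  0.262]
rim 451 [ 0.6078 -0.0714  0.0576]
pad 1754 [565.1   2.9] [151.6 216.6] 27.4 z 0.0755
[[448.0, 64.0], [547.0, -128.0], [682.0, -58.0], [583.0, 134.0]]
bridge 947 [608.6 -73.5] [262.2  96.8] 28.5 z 0.1777
[[470.0, -93.0], [516.0, -179.0], [747.0, -54.0], [701.0, 32.0]]
bed 1702 [583.6 -27.1] [271.2 331.5] 27.9 z 0.0442
[[386.0, 56.0], [541.0, -237.0], [781.0, -110.0], [626.0, 183.0]]
```

Run:
```python
from h import *
X=np.concatenate([cloud(camera(n)).reshape(-1,3) for n in("top","side")])
X=X[np.isfinite(X[:,0])]
m=(X[:,2]>.12)
for y in np.arange(-.7,.3,.05):
    s=X[m&(abs(X[:,1]-y)<.025)&(X[:,0]>.25)&(X[:,0]<.9)]
    if len(s)>5: print(round(y,2),len(s),"x",s[:,0].min().round(3),np.percentile(s[:,0],10).round(3),"zmax",s[:,2].max().round(3))
```

```text
-0.7 1769 x 0.278 0.291 zmax 0.514
-0.65 2519 x 0.308 0.32 zmax 0.55
-0.6 3149 x 0.25 0.343 zmax 0.616
-0.55 3681 x 0.25 0.374 zmax 0.619
-0.5 2352 x 0.393 0.403 zmax 0.519
-0.45 3380 x 0.423 0.433 zmax 0.519
-0.4 2909 x 0.452 0.462 zmax 0.519
-0.35 701 x 0.478 0.833 zmax 0.509
-0.3 858 x 0.832 0.836 zmax 0.481
-0.25 654 x 0.832 0.835 zmax 0.475
-0.2 654 x 0.514 0.835 zmax 0.341
-0.15 1295 x 0.484 0.511 zmax 0.34
-0.1 2469 x 0.472 0.493 zmax 0.341
-0.05 2934 x 0.49 0.55 zmax 0.341
0.0 2194 x 0.569 0.598 zmax 0.339
0.05 740 x 0.692 0.835 zmax 0.34
0.1 767 x 0.832 0.835 zmax 0.339
0.15 773 x 0.831 0.835 zmax 0.338
0.2 800 x 0.832 0.835 zmax 0.339
0.25 836 x 0.832 0.835 zmax 0.338
```

>>> {"fn": "carry_out", "kwargs": {"deltas": [[0.14,-0.24,0,-0.08,-1],[0.27,-0.47,0,-0.15,-1],[0.4,-0.7,0,-0.22,-1],[0.54,-0.94,0,-0.29,-1],[0.54,-0.94,0,-0.29,-1]], "force": 20}}

```text
clock: 2.12
position: [0.2393, -0.4269, 0.2539]
ee_rot: [0.969, 0.246, 0.0, 0.0]
ft_force: [-0.6, -0.7, 0.2]
grip_width: -0.001
grasp_force: 0.0
```

>>> {"fn": "carry_out", "kwargs": {"deltas": [[0.27,-0.21,0,0,-1],[0.53,-0.41,0,0,-1],[0.8,-0.62,0,0,-1]]}}

```text
clock: 2.5
position: [0.3003, -0.2897, 0.2535]
ee_rot: [0.97, 0.243, 0.0, 0.0]
ft_force: [2.1, 0.3, 0.7]
grip_width: 0.001
grasp_force: 0.0
```

>>> {"fn": "carry_out", "kwargs": {"deltas": [[0.3,-0.19,0,0,-1],[0.61,-0.38,0,0,-1],[0.91,-0.57,0,0,-1]]}}

```text
clock: 2.88
position: [0.3806, -0.1496, 0.2537]
ee_rot: [0.97, 0.243, 0.0, 0.0]
ft_force: [-0.2, -0.1, -0.5]
grip_width: -0.0
grasp_force: 0.0
```

>>> {"fn": "carry_out", "kwargs": {"deltas": [[0.26,-0.24,0,0,-1],[0.51,-0.48,0,0,-1],[0.77,-0.72,0,0,-1]]}}

```text
clock: 3.25
position: [0.4312, 0.0003, 0.2537]
ee_rot: [0.97, 0.243, 0.001, 0.0]
ft_force: [1.5, -0.1, -0.5]
grip_width: 0.0
grasp_force: 0.0
```

>>> {"fn": "carry_out", "kwargs": {"deltas": [[0.27,-0.2,0,0,-1],[0.54,-0.4,0,0,-1],[0.81,-0.59,0,0,-1],[0.81,-0.59,0,0,-1]]}}

```text
clock: 3.75
position: [0.4964, 0.1379, 0.253]
ee_rot: [0.969, 0.246, 0.0, -0.002]
ft_force: [-0.4, -1.1, 0.9]
grip_width: 0.0
grasp_force: 0.0
```

>>> {"fn": "carry_out", "kwargs": {"deltas": [[0,0,0.3,0,-1],[0,0,0.6,0,-1],[0,0,0.9,0,-1],[0,0,0.9,0,-1]]}}

```text
clock: 4.25
position: [0.494, 0.1328, 0.116]
ee_rot: [0.97, 0.243, -0.003, -0.0]
ft_force: [-0.6, -0.1, 0.3]
grip_width: -0.002
grasp_force: 0.0
```

>>> {"fn": "carry_out", "kwargs": {"deltas": [[0,0,0.25,0,-1],[0,0.06,0.25,0,-1],[0,0.12,0.25,0,-1],[0,0.15,0.25,0,-1],[0,0.17,0.25,0,-1],[0,0.19,0.25,0,-1],[0,0.21,0.25,0,-1],[0,0.23,0.25,0,-1],[0,0.25,0.25,0,-1],[0,0.27,0.25,0,-1],[0,0.29,0.25,0,-1],[0,0.31,0.25,0,-1],[0,0.33,0.25,0,-1],[0,0.35,0.25,0,-1],[0,0.37,0.25,0,-1]]}}

```text
clock: 6.12
position: [0.522, 0.0856, 0.0808]
ee_rot: [0.97, 0.244, 0.0, 0.0]
ft_force: [-1.9, 1.9, 1.8]
grip_width: -0.001
grasp_force: 1.5
```

>>> {"fn": "carry_out", "kwargs": {"deltas": [[0,0.017,0,0,-1],[0,0.033,0,0,-1],[0,0.05,0,0,-1],[0,0.067,0,0,-1],[0,0.08,0,0,-1],[0,0.087,0,0,-1]]}}

```text
clock: 6.88
position: [0.5281, 0.0742, 0.0808]
ee_rot: [0.97, 0.244, 0.0, 0.0]
ft_force: [0.0, 2.5, 1.1]
grip_width: 0.001
grasp_force: 1.5
```

>>> {"fn": "carry_out", "kwargs": {"deltas": [[0,0.007,0,0,-1],[0,0.013,0,0,-1],[0,0.013,0,0,-1]]}}

```text
clock: 7.25
position: [0.529, 0.0725, 0.0808]
ee_rot: [0.97, 0.244, 0.0, 0.0]
ft_force: [-0.3, 1.1, 0.6]
grip_width: -0.001
grasp_force: 1.2
```

>>> {"fn": "carry_out", "kwargs": {"deltas": [[0,0.007,0,0,-1],[0,0.013,0,0,-1],[0,0.013,0,0,-1]]}}

```text
clock: 7.62
position: [0.5299, 0.0707, 0.0808]
ee_rot: [0.97, 0.244, 0.0, 0.0]
ft_force: [-0.9, 1.9, 1.8]
grip_width: 0.003
grasp_force: 1.2
```

>>> {"fn": "carry_out", "kwargs": {"deltas": [[0,0.007,0,0,-1],[0,0.013,0,0,-1],[0,0.013,0,0,-1]]}}

```text
clock: 8.0
position: [0.5308, 0.069, 0.0808]
ee_rot: [0.97, 0.244, 0.0, 0.0]
ft_force: [-0.9, 2.3, 1.5]
grip_width: 0.003
grasp_force: 1.2
```

>>> {"fn": "carry_out", "kwargs": {"deltas": [[0,0.007,0,0,-1],[0,0.013,0,0,-1],[0,0.013,0,0,-1]]}}

```text
clock: 8.38
position: [0.5314, 0.0679, 0.0808]
ee_rot: [0.97, 0.244, -0.0, -0.0]
ft_force: [-2.5, 3.8, 2.3]
grip_width: 0.004
grasp_force: 2.5
```

>>> {"fn": "carry_out", "kwargs": {"deltas": [[0,0.007,0,0,-1],[0,0.013,0,0,-1],[0,0.013,0,0,-1]]}}

```text
clock: 8.75
position: [0.5316, 0.0677, 0.0808]
ee_rot: [0.97, 0.245, -0.001, -0.001]
ft_force: [-7.2, 9.6, 5.1]
grip_width: -0.0
grasp_force: 5.4
```

```bash
cat >> h.py <<'E'
A=np.array([.607,-.074]);R=.058
u=lambda a:np.array([np.cos(np.radians(a)),np.sin(np.radians(a))])
def rows(p0,W):
    """p0,W: (x,y,z,tau deg) -> rows in tool axes of p0"""
    x0,y0,z0,t0=p0;out=[]
    for x,y,z,t in W:
        d=np.array([x-x0,y-y0]);s=(t0-t+180)%360-180
        out.append([round(float(v),3) for v in (d@u(t0)/.15,d@u(t0-90)/.15,(z0-z)/.15,s/30)]+[-1])
    return out
H=[11,14.5,11,14.5]
def tcp(th,tau,k,gap,z=.246):
    h=A+R*u(th); n=u(tau-90*k); return (*(h-n*(12.5+H[k%4]+gap)/1000),z,tau)
def now():
    o=manip.get_obs();q=o["ee_rot"];return (*o["position"],np.degrees(2*np.arctan2(q[1],q[0])))
TH=116.4
def seg(k,n=18,a0=0,a1=90,gap=-1,t0=None):
    """push from TH-90k-a0 to TH-90k-a1; tau swings -3.6 -> -33.6"""
    return [tcp(TH-90*k-a,-3.6-a/3,k,gap) for a in np.linspace(a0,a1,n)]
E
python3 - <<'E'
from h import *
p=now();print(np.round(p,4))
s=tcp(TH,-3.6,0,8);b=np.array(p[:2])-u(p[3]-90)*.04
w=[(*b,p[2]+.03,p[3]),(*b,p[2]+.14,p[3]-10)];print(rows(p,w))
w2=[(*b,.31,p[3]-10),(*s[:2],.31,-3.6)];print(rows(w[-1],w2))
print(s,rows(w2[-1],[s]))
print(rows(s,seg(0)))
E
```

```text
[ 0.5316  0.0677  0.0808 28.3322]
[[-0.0, -0.267, -0.2, 0.0, -1], [-0.0, -0.267, -0.933, 0.333, -1]]
[[0.0, 0.0, -0.595, 0.0, -1], [-0.022, 0.856, -0.595, 0.731, -1]]
(np.float64(0.5497733176617836), np.float64(-0.020070816540940683), 0.246, -3.6) [[0.0, 0.0, 0.427, 0.0, -1]]
[[0.06, -0.0, 0.0, 0.0, -1], [0.092, -0.021, 0.0, 0.059, -1], [0.125, -0.039, 0.0, 0.118, -1], [0.16, -0.054, 0.0, 0.176, -1], [0.195, -0.066, 0.0, 0.235, -1], [0.231, -0.074, 0.0, 0.294, -1], [0.268, -0.079, 0.0, 0.353, -1], [0.304, -0.081, 0.0, 0.412, -1], [0.341, -0.079, 0.0, 0.471, -1], [0.376, -0.075, 0.0, 0.529, -1], [0.411, -0.067, 0.0, 0.588, -1], [0.445, -0.056, 0.0, 0.647, -1], [0.477, -0.042, 0.0, 0.706, -1], [0.508, -0.025, 0.0, 0.765, -1], [0.536, -0.005, 0.0, 0.824, -1], [0.563, 0.016, 0.0, 0.882, -1], [0.587, 0.04, 0.0, 0.941, -1], [0.608, 0.067, 0.0, 1.0, -1]]
```

>>> {"fn": "carry_out", "kwargs": {"deltas": [[0,-0.15,0,0,-1],[0,-0.28,-0.2,0,-1],[0,-0.28,-0.5,0.15,-1],[0,-0.28,-0.93,0.33,-1],[0,-0.28,-0.93,0.33,-1]]}}

```text
clock: 9.38
position: [0.5151, 0.1028, 0.2249]
ee_rot: [0.987, 0.158, 0.004, 0.001]
ft_force: [0.5, 0.8, -0.7]
grip_width: 0.002
grasp_force: 0.0
```

>>> {"fn": "carry_out", "kwargs": {"deltas": [[0,0,-0.3,0,-1],[0,0,-0.6,0,-1],[0,0.28,-0.6,0.3,-1],[-0.01,0.56,-0.6,0.5,-1],[-0.02,0.85,-0.6,0.73,-1],[-0.02,0.85,-0.6,0.73,-1],[-0.02,0.85,-0.6,0.73,-1]]}}

```text
clock: 10.25
position: [0.5498, -0.019, 0.3097]
ee_rot: [1.0, -0.031, -0.0, -0.0]
ft_force: [-0.1, 0.4, -0.2]
grip_width: 0.0
grasp_force: 0.0
```

Run:
```python
from h import *
print(np.round(now(),4),np.round(tcp(TH,-3.6,0,8),4))
for n in("top","side"):
    p=camera(n);X=cloud(p);o=orange(p,X)&(abs(X[...,0]-.6)<.1);print(n,o.sum(),np.nanmedian(X[o],0).round(4))
    if n=="side":cv2.imwrite("pics/s1.png",cv2.resize(p["img"][100:280,170:410,::-1],None,fx=3,fy=3))
```

```text
[ 0.5498 -0.019   0.3097 -3.5139] [ 0.5498 -0.0201  0.246  -3.6   ]
top 0 [nan nan nan]
side 0 [nan nan nan]
  return np.nanmean(a, axis, out=out, keepdims=keepdims)
```

View pics/s1.png

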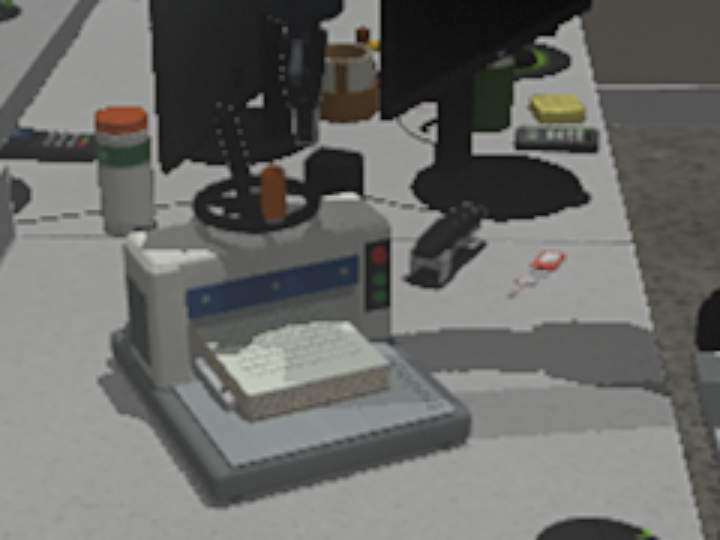

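The handle is at crop (273,192), now in shadow. The fingertips are at (305,140), behind and above it, as intended. I'll go down and push the first quarter turn.

>>> {"fn": "carry_out", "kwargs": {"deltas": [[0,0,0.21,0,-1],[0,0,0.427,0,-1],[0,0,0.427,0,-1],[0.03,0,0.427,0,-1],[0.06,0,0.427,0,-1]]}}

```text
clock: 10.98
position: [0.56, -0.0196, 0.2478]
ee_rot: [1.0, -0.031, 0.001, 0.0]
ft_force: [0.3, 0.4, -0.0]
grip_width: -0.002
grasp_force: 0.0
```

```bash
sed -i 's/>110/>55/' h.py
cat >> h.py <<'E'
def look(n="side"):
    p=camera(n);X=cloud(p);o=orange(p,X)&(np.hypot(X[...,0]-A[0],X[...,1]-A[1])<.09)
    if o.sum()<3: print(n,"none");return
    m=np.nanmedian(X[o],0);d=m[:2]-A;print(n,o.sum(),m.round(3),"theta",np.degrees(np.arctan2(d[1],d[0])).round(1),"r",np.hypot(*d).round(3))
E
python3 - <<'E'
from h import *
print(np.round(now(),4));look();look("top")
s=tcp(TH,-3.6,0,-1);print(rows(s,seg(0)[1:]))
E
```

```text
[ 0.56   -0.0196  0.2478 -3.5584]
side 4 [ 0.586 -0.016  0.262] theta 110.1 r 0.062
top none
[[0.032, -0.021, 0.0, 0.059, -1], [0.065, -0.039, 0.0, 0.118, -1], [0.1, -0.054, 0.0, 0.176, -1], [0.135, -0.066, 0.0, 0.235, -1], [0.171, -0.074, 0.0, 0.294, -1], [0.208, -0.079, 0.0, 0.353, -1], [0.244, -0.081, 0.0, 0.412, -1], [0.281, -0.079, 0.0, 0.471, -1], [0.316, -0.075, 0.0, 0.529, -1], [0.351, -0.067, 0.0, 0.588, -1], [0.385, -0.056, 0.0, 0.647, -1], [0.417, -0.042, 0.0, 0.706, -1], [0.448, -0.025, 0.0, 0.765, -1], [0.476, -0.005, 0.0, 0.824, -1], [0.503, 0.016, 0.0, 0.882, -1], [0.527, 0.04, 0.0, 0.941, -1], [0.548, 0.067, 0.0, 1.0, -1]]
```

>>> {"fn": "carry_out", "kwargs": {"deltas": [[0.03,-0.02,0,0.06,-1],[0.065,-0.04,0,0.12,-1],[0.1,-0.055,0,0.18,-1],[0.135,-0.065,0,0.235,-1],[0.17,-0.075,0,0.295,-1],[0.21,-0.08,0,0.355,-1],[0.245,-0.08,0,0.41,-1],[0.28,-0.08,0,0.47,-1],[0.315,-0.075,0,0.53,-1]]}}

```text
clock: 12.2
position: [0.6072, -0.0116, 0.2462]
ee_rot: [0.985, -0.17, 0.0, 0.0]
ft_force: [-2.0, 2.3, -0.8]
grip_width: -0.003
grasp_force: 1.2
```

Run:
```python
from h import *
print(np.round(now(),4));look();look("top")
print(rows(seg(0)[9],seg(0)[10:]))
```

```text
[ 6.07200e-01 -1.16000e-02  2.46200e-01 -1.95951e+01]
side none
top none
[[0.036, -0.002, 0.0, 0.059, -1], [0.071, -0.0, 0.0, 0.118, -1], [0.106, 0.004, 0.0, 0.176, -1], [0.14, 0.012, 0.0, 0.235, -1], [0.173, 0.023, 0.0, 0.294, -1], [0.204, 0.037, 0.0, 0.353, -1], [0.234, 0.053, 0.0, 0.412, -1], [0.262, 0.072, 0.0, 0.471, -1]]
```

>>> {"fn": "carry_out", "kwargs": {"deltas": [[0.035,0,0,0.06,-1],[0.07,0,0,0.12,-1],[0.105,0.005,0,0.175,-1],[0.14,0.01,0,0.235,-1],[0.175,0.025,0,0.295,-1],[0.205,0.035,0,0.355,-1],[0.235,0.055,0,0.41,-1],[0.26,0.07,0,0.47,-1]]}}

```text
clock: 13.3
position: [0.6403, -0.0349, 0.2463]
ee_rot: [0.957, -0.29, 0.0, 0.0]
ft_force: [-1.4, 1.7, 0.2]
grip_width: 0.002
grasp_force: 1.0
```

```bash
cat >> h.py <<'E'
def switch(k):
    """from end of seg k-1: back off, up; then over and down behind the handle for face k; then push"""
    p=now();e=seg(k-1)[-1];print("now",np.round(p,4),"want",np.round(e,4))
    b=np.array(e[:2])-u(e[3]-90*(k-1))*.008
    s=tcp(TH-90*k,-3.6,k,9); hi=.312
    print("up",rows(e,[(*b,e[2],e[3]),(*b,hi,e[3]),(*s[:2],hi,-3.6)]));print("down",rows((*s[:2],hi,-3.6),[s,tcp(TH-90*k,-3.6,k,-1)]))
    print("push",rows(seg(k)[0],seg(k)[1:]))
E
python3 - <<'E'
from h import *
look();look("top");switch(1)
E
```

```text
side none
top none
now [  0.6404  -0.0353   0.2462 -33.6989] want [  0.6402  -0.0358   0.246  -33.6   ]
up [[-0.053, 0.0, 0.0, 0.0, -1], [-0.053, 0.0, -0.44, 0.0, -1], [0.03, -0.208, -0.44, -1.0, -1]]
down [[0.0, 0.0, 0.44, 0.0, -1], [0.0, 0.067, 0.44, 0.0, -1]]
push [[0.022, 0.032, 0.0, 0.059, -1], [0.04, 0.065, 0.0, 0.118, -1], [0.056, 0.1, 0.0, 0.176, -1], [0.069, 0.135, 0.0, 0.235, -1], [0.078, 0.172, 0.0, 0.294, -1], [0.083, 0.208, 0.0, 0.353, -1], [0.086, 0.245, 0.0, 0.412, -1], [0.085, 0.281, 0.0, 0.471, -1], [0.081, 0.317, 0.0, 0.529, -1], [0.074, 0.352, 0.0, 0.588, -1], [0.063, 0.386, 0.0, 0.647, -1], [0.05, 0.419, 0.0, 0.706, -1], [0.034, 0.449, 0.0, 0.765, -1], [0.015, 0.478, 0.0, 0.824, -1], [-0.006, 0.505, 0.0, 0.882, -1], [-0.029, 0.53, 0.0, 0.941, -1], [-0.055, 0.551, 0.0, 1.0, -1]]
```

>>> {"fn": "carry_out", "kwargs": {"deltas": [[-0.055,0,0,0,-1],[-0.055,0,-0.22,0,-1],[-0.055,0,-0.44,0,-1],[-0.03,-0.07,-0.44,-0.33,-1],[0,-0.14,-0.44,-0.66,-1],[0.03,-0.21,-0.44,-1,-1],[0.03,-0.21,-0.44,-1,-1]]}}

```text
clock: 14.28
position: [0.6612, -0.0099, 0.3121]
ee_rot: [1.0, -0.031, -0.0, -0.0]
ft_force: [-0.6, 0.3, -0.6]
grip_width: 0.006
grasp_force: 0.0
```

Run:
```python
from h import *
look();print(np.round(now(),4));p=camera("side");cv2.imwrite("pics/s2.png",cv2.resize(p["img"][100:220,200:360,::-1],None,fx=4,fy=4))
```

```text
side 6 [ 0.666 -0.039  0.25 ] theta 31.0 r 0.068
[ 0.661  -0.0104  0.3122 -3.7563]
```

View pics/s2.png

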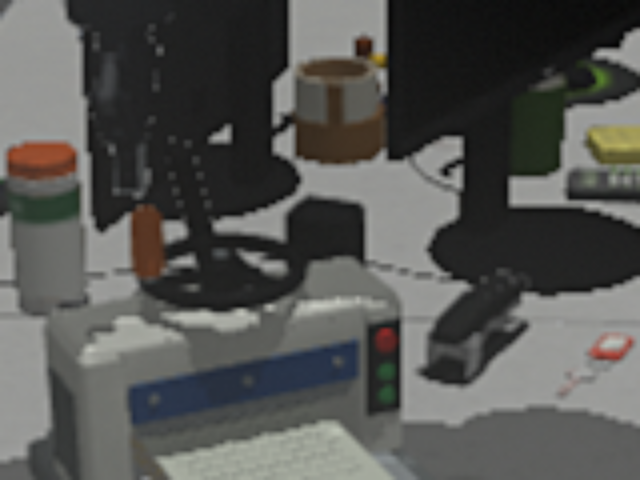

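The handle is at crop (147,240), about a quarter turn on, with the fingers above and behind it. I'll do the second quarter.

>>> {"fn": "carry_out", "kwargs": {"deltas": [[0,0,0.22,0,-1],[0,0,0.44,0,-1],[0,0,0.44,0,-1],[0,0.035,0.44,0,-1],[0,0.067,0.44,0,-1]]}}

```text
clock: 15.0
position: [0.6612, -0.0212, 0.2481]
ee_rot: [0.999, -0.032, 0.001, 0.0]
ft_force: [-0.2, 0.4, -0.7]
grip_width: -0.001
grasp_force: 0.0
```

>>> {"fn": "carry_out", "kwargs": {"deltas": [[0.02,0.03,0,0.06,-1],[0.04,0.065,0,0.12,-1],[0.055,0.1,0,0.175,-1],[0.07,0.135,0,0.235,-1],[0.08,0.17,0,0.295,-1],[0.083,0.21,0,0.355,-1],[0.086,0.245,0,0.41,-1],[0.085,0.28,0,0.47,-1],[0.08,0.317,0,0.53,-1],[0.074,0.352,0,0.59,-1],[0.063,0.386,0,0.647,-1],[0.05,0.42,0,0.706,-1],[0.034,0.45,0,0.765,-1],[0.015,0.478,0,0.824,-1],[-0.006,0.505,0,0.882,-1],[-0.03,0.53,0,0.94,-1],[-0.055,0.55,0,1,-1]]}}

```text
clock: 17.12
position: [0.647, -0.1029, 0.2463]
ee_rot: [0.957, -0.29, 0.0, 0.0]
ft_force: [2.3, 0.9, -0.6]
grip_width: -0.001
grasp_force: 1.0
```

Run:
```python
from h import *
look();look("top");switch(2)
```

```text
side none
top none
now [  0.6467  -0.1031   0.2463 -33.6797] want [  0.6472  -0.1043   0.246  -33.6   ]
up [[0.0, -0.053, 0.0, 0.0, -1], [0.0, -0.053, -0.44, 0.0, -1], [0.188, 0.065, -0.44, -1.0, -1]]
down [[0.0, 0.0, 0.44, 0.0, -1], [-0.067, 0.0, 0.44, 0.0, -1]]
push [[-0.032, 0.021, 0.0, 0.059, -1], [-0.065, 0.039, 0.0, 0.118, -1], [-0.1, 0.054, 0.0, 0.176, -1], [-0.135, 0.066, 0.0, 0.235, -1], [-0.171, 0.074, 0.0, 0.294, -1], [-0.208, 0.079, 0.0, 0.353, -1], [-0.244, 0.081, 0.0, 0.412, -1], [-0.281, 0.079, 0.0, 0.471, -1], [-0.316, 0.075, 0.0, 0.529, -1], [-0.351, 0.067, 0.0, 0.588, -1], [-0.385, 0.056, 0.0, 0.647, -1], [-0.417, 0.042, 0.0, 0.706, -1], [-0.448, 0.025, 0.0, 0.765, -1], [-0.476, 0.005, 0.0, 0.824, -1], [-0.503, -0.016, 0.0, 0.882, -1], [-0.527, -0.04, 0.0, 0.941, -1], [-0.548, -0.067, 0.0, 1.0, -1]]
```

>>> {"fn": "carry_out", "kwargs": {"deltas": [[0,-0.055,0,0,-1],[0,-0.055,-0.22,0,-1],[0,-0.055,-0.44,0,-1],[0.06,-0.015,-0.44,-0.33,-1],[0.12,0.025,-0.44,-0.66,-1],[0.19,0.065,-0.44,-1,-1],[0.19,0.065,-0.44,-1,-1]]}}

```text
clock: 18.1
position: [0.6658, -0.1269, 0.3116]
ee_rot: [0.999, -0.032, -0.0, -0.0]
ft_force: [-0.2, 0.3, 0.2]
grip_width: 0.006
grasp_force: 0.0
```

Run:
```python
from h import *
look();look("top");print(np.round(now(),4),A+R*u(TH-180));p=camera("side");cv2.imwrite("pics/s3.png",cv2.resize(p["img"][100:220,200:360,::-1],None,fx=4,fy=4))
```

```text
side 24 [ 0.635 -0.122  0.258] theta -60.1 r 0.055
top 53 [ 0.627 -0.124  0.247] theta -68.0 r 0.054
[ 0.6656 -0.1255  0.312  -3.7748] [ 0.63278884 -0.12595128]
```

View pics/s3.png

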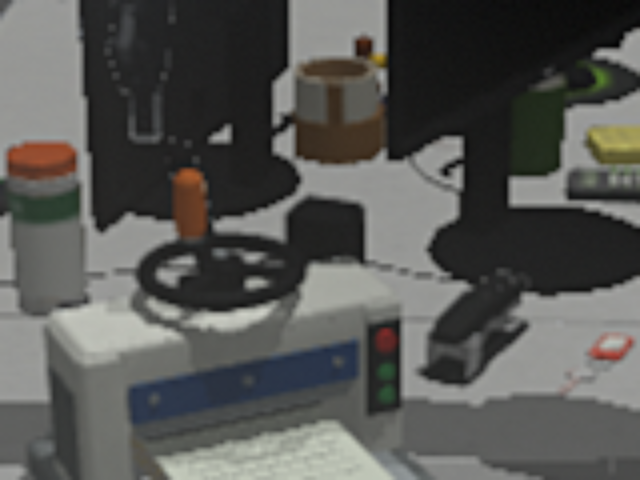

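The handle is now opposite its start, at crop (190,200). I measured -60 to -68 degrees against -64 planned. On to the third quarter.

>>> {"fn": "carry_out", "kwargs": {"deltas": [[0,0,0.22,0,-1],[0,0,0.44,0,-1],[0,0,0.44,0,-1],[-0.035,0,0.44,0,-1],[-0.067,0,0.44,0,-1]]}}

```text
clock: 18.88
position: [0.6565, -0.1261, 0.2484]
ee_rot: [0.999, -0.032, 0.002, 0.001]
ft_force: [4.1, -3.6, 0.9]
grip_width: -0.003
grasp_force: 2.4
```

>>> {"fn": "carry_out", "kwargs": {"deltas": [[-0.03,0.02,0,0.06,-1],[-0.065,0.04,0,0.12,-1],[-0.1,0.055,0,0.175,-1],[-0.135,0.066,0,0.235,-1],[-0.17,0.074,0,0.295,-1],[-0.208,0.08,0,0.355,-1],[-0.244,0.08,0,0.41,-1],[-0.28,0.08,0,0.47,-1],[-0.316,0.075,0,0.53,-1],[-0.35,0.067,0,0.59,-1],[-0.385,0.056,0,0.647,-1],[-0.417,0.042,0,0.706,-1],[-0.448,0.025,0,0.765,-1],[-0.476,0.005,0,0.824,-1],[-0.503,-0.016,0,0.882,-1],[-0.527,-0.04,0,0.94,-1],[-0.548,-0.067,0,1,-1]]}}

```text
clock: 21.0
position: [0.574, -0.1103, 0.2462]
ee_rot: [0.957, -0.29, 0.0, 0.0]
ft_force: [0.4, -2.5, 0.2]
grip_width: 0.0
grasp_force: 1.0
```

Run:
```python
from h import *
look();switch(3)
```

```text
side 44 [ 0.55  -0.092  0.253] theta -162.6 r 0.059
now [  0.5738  -0.1096   0.2463 -33.734 ] want [  0.5738  -0.1122   0.246  -33.6   ]
up [[0.053, -0.0, 0.0, 0.0, -1], [0.053, -0.0, -0.44, 0.0, -1], [-0.03, 0.208, -0.44, -1.0, -1]]
down [[0.0, 0.0, 0.44, 0.0, -1], [-0.0, -0.067, 0.44, 0.0, -1]]
push [[-0.022, -0.032, 0.0, 0.059, -1], [-0.04, -0.065, 0.0, 0.118, -1], [-0.056, -0.1, 0.0, 0.176, -1], [-0.069, -0.135, 0.0, 0.235, -1], [-0.078, -0.172, 0.0, 0.294, -1], [-0.083, -0.208, 0.0, 0.353, -1], [-0.086, -0.245, 0.0, 0.412, -1], [-0.085, -0.281, 0.0, 0.471, -1], [-0.081, -0.317, 0.0, 0.529, -1], [-0.074, -0.352, 0.0, 0.588, -1], [-0.063, -0.386, 0.0, 0.647, -1], [-0.05, -0.419, 0.0, 0.706, -1], [-0.034, -0.449, 0.0, 0.765, -1], [-0.015, -0.478, 0.0, 0.824, -1], [0.006, -0.505, 0.0, 0.882, -1], [0.029, -0.53, 0.0, 0.941, -1], [0.055, -0.551, 0.0, 1.0, -1]]
```

>>> {"fn": "carry_out", "kwargs": {"deltas": [[0.055,0,0,0,-1],[0.055,0,-0.22,0,-1],[0.055,0,-0.44,0,-1],[0.03,0.07,-0.44,-0.33,-1],[0,0.14,-0.44,-0.66,-1],[-0.03,0.21,-0.44,-1,-1],[-0.03,0.21,-0.44,-1,-1]]}}

```text
clock: 21.92
position: [0.553, -0.1352, 0.3122]
ee_rot: [0.999, -0.032, -0.0, -0.0]
ft_force: [1.3, -0.2, -0.3]
grip_width: 0.001
grasp_force: 0.0
```

>>> {"fn": "carry_out", "kwargs": {"deltas": [[0,0,0.22,0,-1],[0,0,0.44,0,-1],[0,0,0.44,0,-1],[0,-0.035,0.44,0,-1],[0,-0.067,0.44,0,-1]]}}

```text
clock: 22.55
position: [0.5545, -0.1238, 0.2478]
ee_rot: [1.0, -0.031, 0.001, 0.0]
ft_force: [-4.4, -3.3, 0.7]
grip_width: -0.001
grasp_force: 2.1
```

>>> {"fn": "carry_out", "kwargs": {"deltas": [[-0.02,-0.03,0,0.06,-1],[-0.04,-0.065,0,0.12,-1],[-0.055,-0.1,0,0.175,-1],[-0.07,-0.135,0,0.235,-1],[-0.08,-0.17,0,0.295,-1],[-0.083,-0.208,0,0.355,-1],[-0.086,-0.245,0,0.41,-1],[-0.085,-0.28,0,0.47,-1],[-0.08,-0.317,0,0.53,-1],[-0.074,-0.352,0,0.59,-1],[-0.063,-0.386,0,0.647,-1],[-0.05,-0.42,0,0.706,-1]]}}

```text
clock: 24.05
position: [0.5493, -0.0607, 0.2459]
ee_rot: [0.977, -0.215, -0.001, 0.0]
ft_force: [-2.0, -2.1, -0.1]
grip_width: -0.0
grasp_force: 1.2
```

Run:
```python
from h import *
look();look("top");s=seg(3);print(np.round(now(),4),np.round(s[12],4));print(rows(s[12],s[13:]))
```

```text
side 23 [ 0.56  -0.033  0.249] theta 138.8 r 0.063
top none
[  0.5498  -0.0601   0.246  -24.7722] [  0.5499  -0.0626   0.246  -24.7765]
[[0.004, -0.035, 0.0, 0.059, -1], [0.011, -0.068, 0.0, 0.118, -1], [0.021, -0.101, 0.0, 0.176, -1], [0.034, -0.132, 0.0, 0.235, -1], [0.05, -0.162, 0.0, 0.294, -1]]
```

>>> {"fn": "carry_out", "kwargs": {"deltas": [[0.005,-0.035,0,0.06,-1],[0.01,-0.068,0,0.12,-1],[0.02,-0.1,0,0.175,-1],[0.035,-0.132,0,0.235,-1],[0.035,-0.132,0,0.235,-1]]}}

```text
clock: 24.78
position: [0.5631, -0.0448, 0.2461]
ee_rot: [0.962, -0.274, -0.0, -0.0]
ft_force: [0.1, 0.2, -0.2]
grip_width: -0.003
grasp_force: 0.0
```

>>> {"fn": "carry_out", "kwargs": {"deltas": [[0,0.1,0,0,-1],[0,0.2,-0.2,0,-1],[0,0.2,-0.5,0,-1],[-0.3,0.2,-0.5,0,-1],[-0.6,0.2,-0.5,0,-1],[-0.9,0.2,-0.5,0,-1],[-0.9,0.2,-0.5,0,-1]]}}

```text
clock: 25.65
position: [0.4308, 0.0012, 0.3219]
ee_rot: [0.962, -0.273, 0.001, 0.001]
ft_force: [0.1, -0.2, 0.7]
grip_width: -0.002
grasp_force: 0.0
```

Run:
```python
from h import *
print(np.round(now(),4))
look();look("top")
def cen(im):
    hsv=cv2.cvtColor(im,cv2.COLOR_RGB2HSV);m=(hsv[...,0]<14)&(hsv[...,1]>130)&(hsv[...,2]>55);return m
p={n:camera(n) for n in("side","top")}
for n,(r0,r1,c0,c1) in dict(side=(145,185,240,290),top=(180,215,285,315)).items():
    for im in(cv2.imread(f"pics/{n}0.png")[:,:,::-1].copy(),p[n]["img"]):
        m=cen(im)[r0:r1,c0:c1];v,u_=np.nonzero(m);print(n,m.sum(),u_.mean()+c0,v.mean()+r0)
a=[cv2.resize(im[140:200,230:310],None,fx=5,fy=5) for im in(cv2.imread("pics/side0.png"),p["side"]["img"][:,:,::-1])]
cv2.imwrite("pics/cmp.png",np.hstack(a))
```

```text
[ 4.30800e-01  1.20000e-03  3.21900e-01 -3.17122e+01]
side 17 [ 0.579 -0.017  0.259] theta 116.0 r 0.064
top 40 [ 0.573 -0.027  0.255] theta 125.6 r 0.058
side 126 260.8174603174603 163.5793650793651
side 122 261.61475409836066 163.6311475409836
top 49 297.7551020408163 199.3469387755102
top 54 297.7962962962963 200.48148148148147
```

View pics/cmp.png

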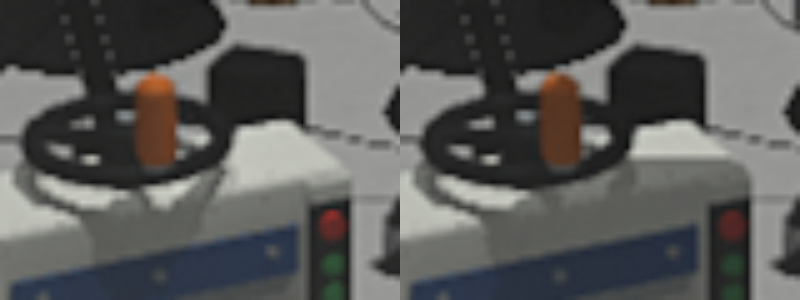

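The handle is within about 3 mm of its start (1 px in both views). The pad was pressed against the gauge and the arm is clear, so I'll hand in.

```bash
python3 -c "
from workcell import ticket
print(ticket.hand_in())"
```

```text
the job is handed in; nothing more can be done
None
```

The job is handed in, though the hand-in gave no verdict: the pad stopped against the back gauge at about 12 N, and the wheel went one full turn clockwise, its handle ending about 3 mm from its start. I did not re-measure the pad after the clamp came down, nor check its clamping force.

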